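# Cull chipped teapot lids and pack the sound ones in a round tin

## Task

The spare teapot lids on the worktop are to be packed in the shallow round tin. Take the damaged lids (with a bite or a side broken out of the rim, two of them already lying in the tin) out and put them inside the low empty carton, and pack all the sound, fully round lids in the tin, knob up and flat on its floor in a single layer, one in the middle and the others in a ring close round it. Leave the other things on the worktop where they are.

Things in the scene. Friction and masses are not known exactly. Their poses are not given: they have to be found in the camera images.
- lid_0_knob (a point): Sound teapot lid, plain white china: a full round disc 60 mm across and 12 mm thick (domed top), with an upright cylindrical knob on its middle, 18 mm across, from 12 to 42 mm above the lid's underside. The point is on the knob's axis, 30 mm above the underside; z is the knob's axis, up. Loose, about 90 g. There are six or seven sound lids in a run.
- lid_1_knob (a point): Sound teapot lid, plain white china: a full round disc 60 mm across and 12 mm thick (domed top), with an upright cylindrical knob on its middle, 18 mm across, from 12 to 42 mm above the lid's underside. The point is on the knob's axis, 30 mm above the underside; z is the knob's axis, up. Loose, about 90 g. There are six or seven sound lids in a run.
- lid_2_knob (a point): Sound teapot lid, plain white china: a full round disc 60 mm across and 12 mm thick (domed top), with an upright cylindrical knob on its middle, 18 mm across, from 12 to 42 mm above the lid's underside. The point is on the knob's axis, 30 mm above the underside; z is the knob's axis, up. Loose, about 90 g. There are six or seven sound lids in a run.
- lid_3_knob (a point): Sound teapot lid, plain white china: a full round disc 60 mm across and 12 mm thick (domed top), with an upright cylindrical knob on its middle, 18 mm across, from 12 to 42 mm above the lid's underside. The point is on the knob's axis, 30 mm above the underside; z is the knob's axis, up. Loose, about 90 g. There are six or seven sound lids in a run.
- lid_4_knob (a point): Sound teapot lid, plain white china: a full round disc 60 mm across and 12 mm thick (domed top), with an upright cylindrical knob on its middle, 18 mm across, from 12 to 42 mm above the lid's underside. The point is on the knob's axis, 30 mm above the underside; z is the knob's axis, up. Loose, about 90 g. There are six or seven sound lids in a run.
- lid_5_knob (a point): Sound teapot lid, plain white china: a full round disc 60 mm across and 12 mm thick (domed top), with an upright cylindrical knob on its middle, 18 mm across, from 12 to 42 mm above the lid's underside. The point is on the knob's axis, 30 mm above the underside; z is the knob's axis, up. Loose, about 90 g. There are six or seven sound lids in a run.
- lid_6_knob (a point): Sound teapot lid, plain white china: a full round disc 60 mm across and 12 mm thick (domed top), with an upright cylindrical knob on its middle, 18 mm across, from 12 to 42 mm above the lid's underside. The point is on the knob's axis, 30 mm above the underside; z is the knob's axis, up. Loose, about 90 g. There are six or seven sound lids in a run.
- chip_0_knob (a point): Damaged teapot lid with the same disc, thickness and knob as the sound ones, but a V-shaped bite about 17 mm deep broken out of its rim (on its +x side). It was dropped in the tin and starts lying flat on the tin floor. Point on the knob's axis, 30 mm above the underside. Loose, about 80 g.
- chip_1_knob (a point): Damaged teapot lid, otherwise like the sound ones, with one side broken off straight (the rim on its +x side ends 14 mm from the axis). Point on the knob's axis, 30 mm above the underside. Loose, about 70 g; starts mixed among the sound lids, may be absent.
- chip_2_knob (a point): Damaged teapot lid with a V-shaped bite in its rim like chip_0. Point on the knob's axis, 30 mm above the underside. Loose, about 80 g; starts mixed among the sound lids, may be absent.
- chip_3_knob (a point): Damaged teapot lid with one side broken off straight like chip_1. It starts lying flat on the tin floor beside chip_0. Point on the knob's axis, 30 mm above the underside. Loose, about 70 g.
- tin_floor (a point): Centre of the inner floor of the shallow round aluminium tin, z up. The floor is 3 mm above the worktop, the inside is 192 mm across, the rim is 17 mm above the worktop, the wall 3 mm thick. The tin stands fast. Seven lids just fit flat in one layer: one in the middle and six round it, 60 to 66 mm from the middle (knob to knob).
- reject: Open empty cardboard carton for the damaged lids, 279 x 208 x 77 mm, stands fast; origin at the centre of its underside, x along its long side. Inside, its raised floor is 34 mm above the worktop and reaches 133 mm either way along x and 99 mm either way along y; the walls are 5 mm thick and 77 mm high.
- ramekin: Bystander, leave alone: white ribbed ramekin, 68 mm across, 36 mm high; origin at the centre of its underside.
- tape_roll: Bystander, leave alone: roll of tape lying flat, 67 mm across, 37 mm high; origin at the centre of its underside.
- ticket_pad: Bystander, leave alone: flat pad 60 x 85 x 19 mm (x, y, z); origin at the centre of its underside.
- marker: Bystander, leave alone: felt marker lying down, 126 mm long along its x, 18 mm thick; origin under its middle.
Mind the look-alikes: they are no part of the job. Leave any turquoise look-alike of the part that bears chip_2_knob alone.

How it is judged (in metres and radians):
At the end, for the whole second after the job is handed in: Every sound lid present lies flat on the tin floor, knob up (height within 4 mm, tilt below 0.1 rad), knob within 72 mm of the tin's centre, one of them within 14 mm of the centre; every damaged lid present is inside the carton's walls; all at rest (horizontal distance between each of lid_0_knob, lid_1_knob, lid_2_knob, lid_3_knob, lid_4_knob, lid_5_knob, lid_6_knob and tin_floor below 0.072 m and z of lid_0_knob in the frame of tin_floor between 0.026 and 0.034 m and angle between each of lid_0_knob, lid_1_knob, lid_2_knob, lid_3_knob, lid_4_knob, lid_5_knob, lid_6_knob's own z axis and vertical below 0.1 rad and linear speed of each of lid_0, lid_1, lid_2, lid_3, lid_4, lid_5, lid_6, chip_0, chip_1, chip_2, chip_3 below 0.02 m/s and z of lid_1_knob in the frame of tin_floor between 0.026 and 0.034 m and z of lid_2_knob in the frame of tin_floor between 0.026 and 0.034 m and z of lid_3_knob in the frame of tin_floor between 0.026 and 0.034 m and z of lid_4_knob in the frame of tin_floor between 0.026 and 0.034 m and z of lid_5_knob in the frame of tin_floor between 0.026 and 0.034 m and z of lid_6_knob in the frame of tin_floor between 0.026 and 0.034 m and horizontal distance between any of lid_0_knob, lid_1_knob, lid_2_knob, lid_3_knob, lid_4_knob, lid_5_knob, lid_6_knob and tin_floor below 0.014 m and x of chip_0_knob in the frame of reject between -0.133 and 0.133 m and y of chip_0_knob in the frame of reject between -0.099 and 0.099 m and z of chip_0_knob in the frame of reject between 0.03 and 0.115 m and x of chip_1_knob in the frame of reject between -0.133 and 0.133 m and y of chip_1_knob in the frame of reject between -0.099 and 0.099 m and z of chip_1_knob in the frame of reject between 0.03 and 0.115 m and x of chip_2_knob in the frame of reject between -0.133 and 0.133 m and y of chip_2_knob in the frame of reject between -0.099 and 0.099 m and z of chip_2_knob in the frame of reject between 0.03 and 0.115 m and x of chip_3_knob in the frame of reject between -0.133 and 0.133 m and y of chip_3_knob in the frame of reject between -0.099 and 0.099 m and z of chip_3_knob in the frame of reject between 0.03 and 0.115 m); the robot touches nothing.
It fails at once if the ramekin is pushed more than 30 mm away (distance of ramekin from where it was at the start of the episode above 0.03 m).
It fails at once if the tape roll is pushed more than 30 mm away (distance of tape_roll from where it was at the start of the episode above 0.03 m).
It fails at once if the ticket pad is pushed more than 30 mm away (distance of ticket_pad from where it was at the start of the episode above 0.03 m).
It fails at once if the marker is pushed more than 30 mm away (distance of marker from where it was at the start of the episode above 0.03 m).
Of lid_0, lid_1, lid_2, lid_3, lid_4, lid_5, lid_6 only 6 to 7 are there at a start; the rules pass over those that are not, and their reading is None.
Of chip_1, chip_2 only 1 to 2 are there at a start; the rules pass over those that are not, and their reading is None.
At some moment in a run one of lid_0, lid_1, lid_2, lid_3, lid_4, lid_5, lid_6, chip_1, chip_2 may be knocked a few centimetres aside while the robot is not near it.
Once in a run the grip may slacken for a moment while it holds something.
It also fails if it takes over 210 s, if anything falls off the work surface, if the arm or the gripper's body presses on something with over 40 N, if the wrist force passes 120 N, or if a joint passes its speed limit or range.

## Robot

A 6-joint arm with a two-finger parallel gripper is mounted at the origin on a cart in front of the work surface, level with it; the furniture and walls round the work are solid. World frame = base frame: x ahead of the robot, y to its left, z up, the work surface at z = 0. Lengths are in mm, angles in degrees, forces in N, time in s.
With the tool pointing down it reaches from about 350 to 850 mm from the base axis. Payload 8.1 kg.
Tool frame: the origin (TCP) lies midway between the tips of the shut fingers; the grasp point (between the pads) lies 19 mm behind it (r.grip_point_offset is the distance from the TCP to the grasp point, in mm); z points along the fingers, y is the line along which they close (so a half turn about z gives the same grasp; the last joint's range is limited). The gripper opens to 85 mm and grips with 20 to 120 N. Pads are 22 mm wide; open, the fingers measure 114 mm over their backs; the gripper's body (76 mm by 85 mm) begins 54 mm behind the grasp point. The pads swing forward as they close: fully open they stand 13 mm farther back than shut.
Start: joints at [-78.117, 7.471, 85.268, -0, 87.261, -4.893], TCP at [173.201, -574.462, 204.192] pointing down, gripper open.
Joint ranges: [-169.43, 169.43], [-51.17, 129.36], [1.28, 143.12], [-76.62, 256.62], [0, 156.53], [-152.29, 152.29]. Speed limits (degrees/s): [136.94, 136.94, 159.86, 180, 180, 180].

## Interface

Orientations are given as [roll, pitch, yaw] about the fixed x, y, z axes, in that order (R = Rz(yaw) Ry(pitch) Rx(roll)).
In Python, from bench import r gives the robot as it stands.
- The arm moves only by the shell command python3 -m inch 'ROWS' [FORCE]. ROWS is JSON, one flat list of numbers, 7 for each row, row after row: the shift along the world's x, y, z in m, then the turn, a rotation vector about the world's x, y, z in degrees, then the closure in counts, from 0 (fully open) to 255 (shut). A call has 1 to 10 rows; each row shifts and turns the commanded pose from where the row before left it; what a row does not reach is not made up. A row lasts 1/10 s, in which the tool goes at most 50 mm and 8.59 degrees, less where a joint would pass 70% of its speed; a pose out of reach is approached as far as the arm can. A call with a gripper value outside its range is refused whole. The fingers move at their own pace and stop on an object; FORCE is the grip in N (left out, the last holds). Time passes only in rows, so rows that do not move let the fingers close. It gives the time, the measured TCP pose, the force and the opening at its end, in the units of the state.
- r.sense(): the state, without advancing time (a new reading comes with each control period).
- r.snapshot(name): name is "side" or "top" or "wrist"; returns (picture, depth): 384x512x3 uint8, red, green, blue; 384x512 float32, mm along the optical axis (not along the pixel's ray), 0 where there is no reading.
- r.get_calibration(name): a dict with "fovy" (degrees; the focal length in pixels is half the picture's height over the tangent of half this angle, whatever the lens; pixels are square), "cx", "cy" (the principal point, pixels), "k1" (the pictures are not rectified: a ray, as slopes to the right and down, at radius r is drawn at 1 + k1 r^2 times it, then the intrinsics apply), "position" and "rotation" of the camera in the world; the wrist camera has in their place "tool_from_camera" (4x4, takes a point from camera to tool coordinates, whose origin is the TCP and whose axes are the flange's). Camera axes: x right, y up, looking along -z (the intrinsics and any distortion apply to the point x, -y, -z); pixel columns grow to the right and rows downward; lengths in mm; the calibration is good to about 2 mm. A picture is of the moment at which its call begins: read the wrist's pose just before it. get_calibration takes no time and is no camera call.
- r.hand_in(): hands the job in, once; it reports no verdict.
The state is a dict: "time": time; "joint_pos": joint angles; "qd": joint speeds; "joint_efforts": joint torques, N m; "tool_pos": TCP position; "tcp_rot": TCP orientation; "ft_force": force on the tool from outside, world axes, zero at the start; "wrist_torque": the same for the moment, N m; "finger_gap": finger opening in mm.
Only numpy, scipy, OpenCV 4.12 (cv2) and the standard library are available. Lean on these libraries where they do the work, as an engineer would, in place of code of your own. Each camera call takes 0.05 s, during which the arm holds its last target. There are 200 camera calls.

## Working session

There is one attempt and no reset: what is moved stays moved. The work goes in short steps, Python scripts to look and compute and a shell command to move; the robot and the scene stay as the last step left them, time stands still between calls to the robot, and variables do not carry over. Pictures are saved under pics/ and viewed, on a budget of 14 in all, crops included, one or two more only if the job needs it, and the job is handed in when it is done.

```bash
ls; mkdir -p pics; cat > h.py <<'E'
import numpy as np, cv2
from scipy.spatial.transform import Rotation as R
from bench import r
def cam(name, s=None):
    c=r.get_calibration(name)
    if name=="wrist":
        T=np.array(c["tool_from_camera"]); s=s or r.sense()
        W=np.eye(4); W[:3,:3]=R.from_euler('xyz',s["tcp_rot"],degrees=True).as_matrix(); W[:3,3]=s["tool_pos"]
        M=W@T; return c,M[:3,:3],M[:3,3]
    return c,np.array(c["rotation"]).reshape(3,3) if np.size(c["rotation"])==9 else R.from_euler('xyz',c["rotation"],degrees=True).as_matrix(),np.array(c["position"])
def slopes(c,u,v):
    f=192/np.tan(np.radians(c["fovy"])/2)
    d=np.stack([(np.asarray(u,float)-c["cx"])/f,(np.asarray(v,float)-c["cy"])/f],-1); x=d.copy()
    for _ in range(8): x=d/(1+c["k1"]*(x**2).sum(-1,keepdims=True))
    return x
def world(cm,u,v,depth):
    c,Rm,p=cm; x=slopes(c,u,v); d=np.asarray(depth,float)[...,None]
    P=np.concatenate([x[...,:1]*d,-x[...,1:]*d,-d],-1); return P@Rm.T+p
def cloud(name):
    cm=cam(name); im,d=r.snapshot(name)
    v,u=np.mgrid[:384,:512]; return im,d,world(cm,u,v,d)
def save(im,n): cv2.imwrite("pics/"+n,np.ascontiguousarray(im[:,:,::-1]))
def ortho(im,d,P,x0,x1,y0,y1,s=0.5,zmin=-5):
    # heightmap + colour, row=x descending up, col = y descending
    H=int((x1-x0)*s);Wd=int((y1-y0)*s); col=np.zeros((H,Wd,3),np.uint8);z=np.full((H,Wd),-99.)
    m=(d>0); Q=P[m];C=im[m]; o=np.argsort(Q[:,2]);Q=Q[o];C=C[o]
    a=((x1-Q[:,0])*s).astype(int);b=((y1-Q[:,1])*s).astype(int);k=(a>=0)&(a<H)&(b>=0)&(b<Wd)
    col[a[k],b[k]]=C[k];z[a[k],b[k]]=Q[k,2]; return col,z
E
cat > a.py <<'E'
from h import *
s=r.sense();print(s)
ims=[]
for n in("top","side"):
    im,d,P=cloud(n);print(n,r.get_calibration(n)); np.savez(n+".npz",im=im,d=d,P=P)
    ims.append(im)
save(ims[0],"top0.png");save(ims[1],"side0.png")
E
python3 a.py
```

```text
pics
{'time': 0.0, 'joint_pos': array([-7.81191028e+01,  7.51358468e+00,  8.53302702e+01,  1.76945214e-03,
        8.72613018e+01, -4.89316887e+00]), 'qd': array([ 0.02676491, -0.03715904, -0.14495125,  0.01907365, -0.03676923,
        0.03266543]), 'joint_efforts': array([ 3.45210265e-04, -5.69400716e+01, -5.00546765e+01, -9.95123310e-05,
        1.46781147e-02, -3.45287063e-06]), 'tool_pos': array([ 173.06673748, -573.86994314,  203.15086113]), 'tcp_rot': array([-1.79895377e+02, -1.07304885e-02,  1.67739701e+01]), 'ft_force': array([ 0.13465236, -0.97069931, -0.32012467]), 'wrist_torque': array([-3.01541340e-02, -5.93798503e-05,  5.67617894e-02]), 'finger_gap': 85.48010220491341}
top {'fovy': 52.3055041314577, 'cx': 256.01136084874355, 'cy': 194.57279351302785, 'k1': -0.05185712526405, 'position': array([ 299.36230523,    9.10185404, 1000.14952264]), 'rotation': array([ 13.29521882,  -0.25409669, -96.14027387])}
side {'fovy': 45.1553650372047, 'cx': 256.7908271993046, 'cy': 189.2740885060658, 'k1': -0.14550764238888375, 'position': array([ 406.87019256, 1093.77944329,  563.66352155]), 'rotation': array([  65.9907799 ,   -1.25607522, -174.14915973])}
```

View pics/top0.png

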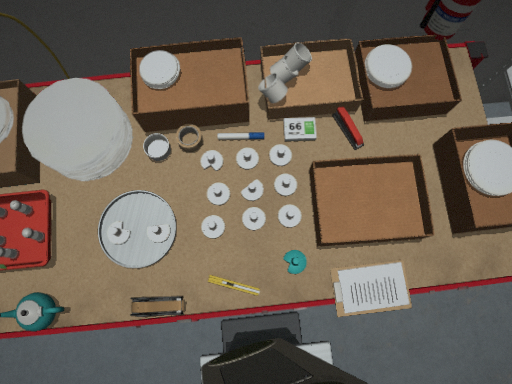

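```bash
cat > knobs.py <<'E'
from h import *
def knobs(im,d,P,zlo=34,zhi=52,amin=6):
    m=((d>0)&(P[...,2]>zlo)&(P[...,2]<zhi)).astype(np.uint8)
    n,l,st,c=cv2.connectedComponentsWithStats(m)
    out=[]
    for i in range(1,n):
        if st[i,4]<amin: continue
        Q=P[l==i]; w=Q.max(0)-Q.min(0)
        out.append((*Q.mean(0).round(1),st[i,4],*c[i].round(),*w.round(),im[l==i].mean(0).round()))
    return out
if __name__=="__main__":
    z=np.load("top.npz")
    for k in knobs(z["im"],z["d"],z["P"]): print(*k)
E
python3 knobs.py
```

```text
1139.4 452.2 42.7 582 73.0 7.0 11.0 422.0 18.0 [54. 54. 52.]
1018.7 -445.1 42.8 350 384.0 13.0 69.0 228.0 18.0 [57. 56. 55.]
1015.7 -741.0 42.8 53 482.0 8.0 7.0 47.0 17.0 [52. 52. 51.]
1137.7 666.5 37.8 9 2.0 17.0 7.0 11.0 10.0 [50. 49. 45.]
1110.3 611.5 43.3 16 18.0 21.0 8.0 10.0 15.0 [52. 47. 23.]
884.5 -290.4 43.2 276 340.0 59.0 173.0 119.0 18.0 [51. 40. 29.]
925.3 -115.5 43.0 101 275.0 51.0 7.0 79.0 18.0 [56. 44. 32.]
747.4 -409.4 43.0 361 391.0 100.0 202.0 240.0 18.0 [39. 28. 19.]
899.1 -185.2 50.0 15 301.0 56.0 22.0 17.0 4.0 [148. 149. 143.]
863.2 559.1 44.0 30 32.0 96.0 33.0 4.0 17.0 [48. 38. 28.]
720.1 -238.4 41.7 515 330.0 115.0 103.0 250.0 18.0 [105.  49.  39.]
742.4 119.3 43.0 314 195.0 120.0 8.0 290.0 18.0 [48. 35. 24.]
673.9 325.0 41.5 207 118.0 153.0 160.0 106.0 18.0 [153. 154. 149.]
703.3 140.4 36.3 200 188.0 135.0 66.0 67.0 9.0 [136. 120.  96.]
718.6 223.2 35.5 6 157.0 133.0 3.0 11.0 3.0 [136. 136. 131.]
621.6 -647.2 42.6 137 486.0 135.0 26.0 161.0 18.0 [39. 28. 19.]
686.9 254.3 36.5 33 145.0 146.0 58.0 17.0 7.0 [147. 147. 142.]
500.6 -517.7 43.2 354 450.0 184.0 249.0
[... 7583 characters left out ...]
 242.0 1.0 18.0 11.0 [46. 34. 23.]
441.3 608.7 42.1 46 8.0 253.0 23.0 12.0 17.0 [96. 86. 83.]
350.4 -96.1 41.2 45 295.0 261.0 17.0 15.0 10.0 [ 49. 133. 131.]
323.2 522.0 45.1 149 41.0 298.0 39.0 77.0 18.0 [29. 76. 75.]
299.4 252.9 42.3 10 152.0 298.0 3.0 8.0 15.0 [44. 43. 40.]
276.6 203.3 42.0 273 174.0 305.0 43.0 48.0 18.0 [125. 105.  80.]
296.5 267.9 49.8 6 146.0 300.0 3.0 10.0 5.0 [32. 34. 33.]
294.7 472.9 44.1 20 61.0 309.0 10.0 4.0 17.0 [18. 48. 46.]
294.0 595.0 44.7 64 11.0 314.0 17.0 21.0 16.0 [40. 91. 88.]
265.2 521.6 44.8 156 41.0 323.0 38.0 80.0 18.0 [32. 73. 72.]
264.4 285.1 42.4 15 140.0 314.0 3.0 31.0 16.0 [27. 28. 27.]
260.2 255.9 41.4 13 152.0 315.0 4.0 11.0 16.0 [37. 38. 36.]
```

The top view shows nine white lids in a 3x3 grid. Bites look visible at (211,156) and (252,186), two chips lie in the tin at about (137,229), the empty carton is at about (370,200), and the turquoise decoy is at (295,261). Next I'll fit the tin and carton and take a closer look at each lid.

```bash
cat > b.py <<'E'
from h import *
z=np.load("top.npz");im,d,P=z["im"],z["d"],z["P"]
X,Y,Z=P[...,0],P[...,1],P[...,2]
print("table z",np.median(Z[(X>350)&(X<450)&(Y>0)&(Y<150)]))
# tin: rim points
m=(Z>11)&(Z<22)&(np.hypot(X-467,Y-290)<115)&(np.hypot(X-467,Y-290)>85)
from scipy.optimize import least_squares
q=P[m][:,:2]; f=least_squares(lambda p:np.hypot(q[:,0]-p[0],q[:,1]-p[1])-p[2],[467,290,97],loss='soft_l1'); print("tin",f.x,m.sum(),Z[m].mean())
fl=(Z>-3)&(Z<8)&(np.hypot(X-f.x[0],Y-f.x[1])<80);print("floor",np.median(Z[fl]))
m=(Z>65)&(Z<85)&(X>330)&(X<620)&(Y<-130)&(Y>-460)
rc=cv2.minAreaRect(P[m][:,:2].astype(np.float32));print("carton",rc,m.sum())
save(cv2.resize(im[140:275,95:315],None,fx=3.6,fy=3.6,interpolation=cv2.INTER_CUBIC),"crop0.png")
E
python3 b.py
python3 -m inch '[0,0,0.05,0,0,-8,100, 0,0,0.05,0,0,-8.5,100, 0.05,0.0,0,0,0,0,100]' 40
python3 - <<'E'
from h import *
s=r.sense();print(s["tool_pos"],s["tcp_rot"],s["finger_gap"],s["joint_pos"]);c,Rm,p=cam("wrist");print(c["fovy"],p,Rm.round(2),np.array(c["tool_from_camera"]).round(2))
E
```

```text
table z -0.0227981739731149
tin [475.40822769 291.43300698  97.90418788] 451 16.227207887729637
floor 2.8760968451802
carton ((480.3380126953125, -300.9105529785156), (279.8887939453125, 209.4453125), 88.08406066894531) 908
time: 0.4
tool_pos: [219.7, -578.4, 313.7]
tcp_rot: [179.3, -0.1, -0.4]
ft_force: [0.8, -1.6, 1.4]
finger_gap: 52.2
[ 219.73207038 -578.42760318  313.65700888] [ 1.79260933e+02 -7.78563213e-02 -3.99074827e-01] 52.16873804656312 [-73.85947868   8.62475839  72.70804887  -0.13707473  97.93651888
  16.5203059 ]
64.2821558840979 [ 294.21092656 -576.983837    482.93185219] [[-0.01  0.96  0.29]
 [-1.   -0.01  0.01]
 [ 0.01 -0.29  0.96]] [[   0.      0.96    0.3    74.7 ]
 [   1.      0.     -0.      0.22]
 [  -0.      0.3    -0.96 -169.18]
 [   0.      0.      0.      1.  ]]
```

View pics/crop0.png

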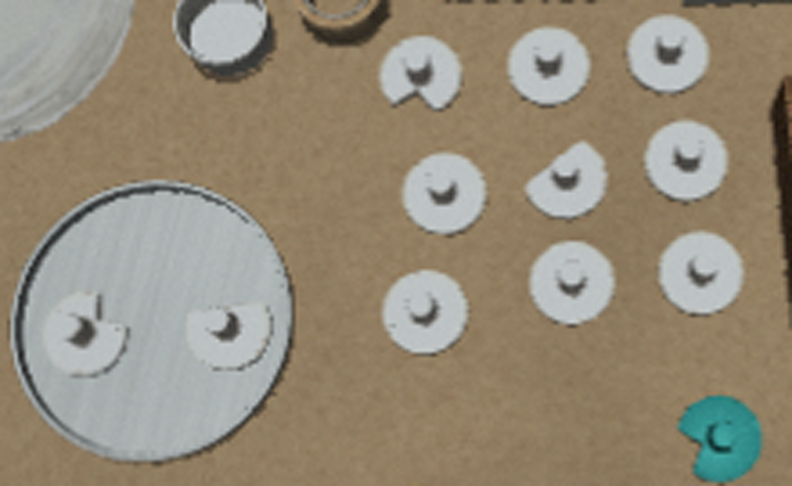

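Clear picture: seven sound lids, with the damaged ones at (637,86), (548,-12) and the two in the tin. I'm moving over chip_1 for a close look.

```bash
cat > look.py <<'E'
import sys
from h import *
# look.py cam x y [zref] : refine knob near (x,y) ; prints offset from TCP
n,x,y,zr=sys.argv[1],float(sys.argv[2]),float(sys.argv[3]),float(sys.argv[4]) if len(sys.argv)>4 else 0
s=r.sense();im,d,P=cloud(n)
if len(sys.argv)>5: save(im,sys.argv[5])
X,Y,Z=P[...,0],P[...,1],P[...,2]
m=(d>0)&(Z>zr+39)&(Z<zr+46)&(np.hypot(X-x,Y-y)<45)
k,l,st,_=cv2.connectedComponentsWithStats(m.astype(np.uint8))
print("tcp",s["tool_pos"].round(1),s["tcp_rot"].round(1),"t",round(s["time"],1),"gap",round(s["finger_gap"],1))
for i in range(1,k):
    if st[i,4]<(12 if n!="wrist" else 60): continue
    Q=P[l==i];c=(Q.max(0)+Q.min(0))/2
    print("knob mean",Q.mean(0).round(1),"mid",c.round(1),"w",np.ptp(Q,0).round(1),"n",st[i,4],"off",(Q.mean(0)-s["tool_pos"]).round(1))
E
python3 -m inch '[0.03,0.05,-0.01,0,0,0,100, 0.027,0.048,-0.02,0,0,0,100, 0.027,0.048,-0.02,0,0,0,100, 0.027,0.048,-0.02,0,0,0,100, 0.027,0.048,-0.02,0,0,0,100, 0.027,0.048,-0.02,0,0,0,100, 0.027,0.048,-0.02,0,0,0,100, 0.027,0.048,-0.02,0,0,0,100, 0.027,0.048,-0.02,0,0,0,100, 0.027,0.048,0,0,0,0,100]' | head -2
python3 -m inch '[0.027,0.048,0,0,0,0,100, 0.027,0.036,0,0,0,0,100,0,0,0,0,0,0,100,0,0,0,0,0,0,100]'
python3 look.py wrist 548 -12 0 w1.png; python3 look.py top 548 -12
```

```text
time: 1.4
tool_pos: [456.0, -158.4, 156.0]
time: 1.8
tool_pos: [508.8, -80.4, 158.6]
tcp_rot: [-180.0, 0.1, 0.4]
ft_force: [-0.2, -0.4, -0.7]
finger_gap: 51.6
tcp [508.8 -80.4 158.6] [-1.8e+02  1.0e-01  4.0e-01] t 1.8 gap 51.6
knob mean [549.  -11.7  41.1] mid [548.9 -11.5  41.2] w [16.9 17.   4.3] n 275 off [  40.2   68.6 -117.5]
tcp [508.4 -81.3 158.7] [1.8e+02 1.0e-01 3.0e-01] t 1.9 gap 52.2
```

View pics/w1.png

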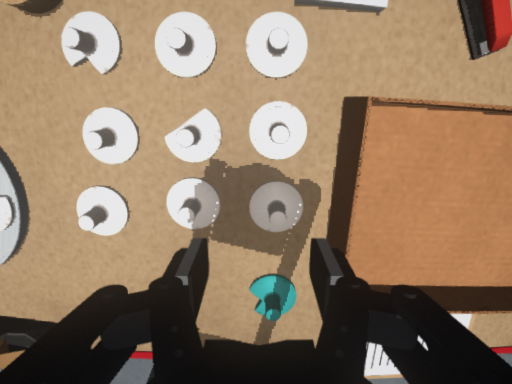

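```bash

python3 -m inch '[0.02,0.0345,0,0,0,0,100, 0.0205,0.0345,0,0,0,0,100, 0,0,0,0,0,0,100, 0,0,-0.045,0,0,0,100, 0,0,-0.045,0,0,0,100,0,0,-0.045,0,0,0,100,0,0,-0.006,0,0,0,100,0,0,0,0,0,0,100]'
python3 -m inch '[0,0,0,0,0,0,255,0,0,0,0,0,0,255,0,0,0,0,0,0,255,0,0,0,0,0,0,255,0,0,0,0,0,0,255]' 50
python3 -m inch '[0,0,0.045,0,0,0,255,0,0,0.045,0,0,0,255,0,0,0.045,0,0,0,255,0,0,0,0,0,0,255]' 50
```

```text
time: 2.7
tool_pos: [547.6, -13.5, 17.3]
tcp_rot: [-180.0, 0.2, 0.2]
ft_force: [1.0, -0.0, 0.6]
finger_gap: 51.9
time: 3.2
tool_pos: [549.9, -12.3, 18.9]
tcp_rot: [180.0, -0.1, 0.3]
ft_force: [-0.0, 0.5, 0.5]
finger_gap: -0.1
time: 3.6
tool_pos: [554.2, -12.8, 161.7]
tcp_rot: [179.9, -0.7, 0.3]
ft_force: [1.9, -0.2, 0.2]
finger_gap: -0.0
```

```bash

python3 -m inch '[0,0,0,0,0,0,100,0,0,0,0,0,0,100,0,0,0,0,0,0,100]'
python3 look.py wrist 549 -12 0 w2.png
```

```text
time: 3.9
tool_pos: [548.1, -12.2, 151.1]
tcp_rot: [-180.0, 0.2, 0.3]
ft_force: [0.7, -0.2, 0.3]
finger_gap: 43.0
tcp [548.1 -12.2 151.1] [-180.     0.2    0.3] t 3.9 gap 43.0
knob mean [548.9 -10.7  41.3] mid [548.6 -11.   41.3] w [17.  17.1  4.4] n 253 off [   0.9    1.4 -109.8]
```

View pics/w2.png

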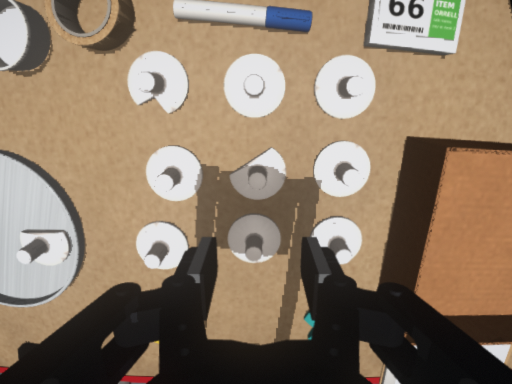

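The knob is unmoved at (258,175) and in line with the fingers, but they closed to 0. I'll try again, watching the closing from close up.

```bash

python3 -m inch '[0.001,0.001,-0.045,0,0,0,100, 0,0,-0.045,0,0,0,100,0,0,-0.042,0,0,0,100,0,0,0,0,0,0,100,0,0,0,0,0,0,100]'
python3 -c "
from h import *
im,d=r.snapshot('wrist');s=r.sense();print(s['tool_pos'],s['finger_gap']);im2,_=r.snapshot('side');save(np.hstack([im[100:384,100:412],cv2.resize(im2[150:250,190:330],(397,284))]),'g1.png')"
python3 -m inch '[0,0,0,0,0,0,255,0,0,0,0,0,0,255]' 50
python3 -m inch '[0,0,0,0,0,0,255,0,0,0,0,0,0,255]' 50
```

```text
time: 4.45
tool_pos: [549.1, -11.2, 20.4]
tcp_rot: [-180.0, 0.2, 0.3]
ft_force: [0.5, 0.5, 0.3]
finger_gap: 51.9
[551.17520417 -11.44161395  22.59378227] 51.94015193308664
time: 4.75
tool_pos: [552.3, -11.6, 23.6]
tcp_rot: [180.0, -0.2, 0.3]
ft_force: [0.5, 0.9, 0.6]
finger_gap: 23.5
time: 4.95
tool_pos: [550.8, -11.4, 21.9]
tcp_rot: [180.0, -0.1, 0.3]
ft_force: [0.2, -0.6, -0.2]
finger_gap: 0.2
```

View pics/g1.png

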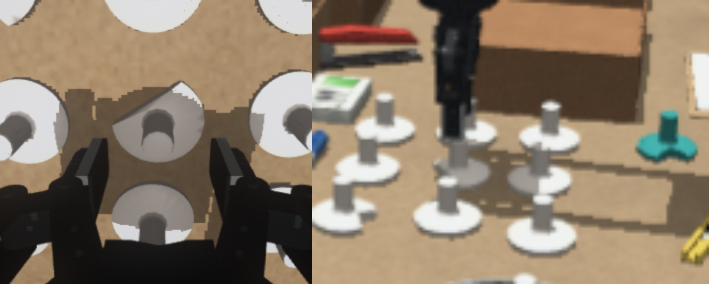

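```bash

python3 -m inch '[0,0,0,0,0,0,140,0,0,0,0,0,0,140,0,0,0,0,0,0,140]'
python3 -c "
from h import *
for n in ('wrist','side'):
    im,d,P=cloud(n); X,Y,Z=P[...,0],P[...,1],P[...,2]
    m=(d>0)&(np.hypot(X-549,Y+12)<55)&(Z>26)
    k,l,st,c=cv2.connectedComponentsWithStats(m.astype(np.uint8))
    for i in range(1,k):
        if st[i,4]>25:
            Q=P[l==i]; print(n,c[i].round(),st[i,4],Q.min(0).round(),Q.max(0).round(),im[l==i].mean(0).round())
    m=(d>0)&(np.hypot(X-549,Y+12)<60)&(im.max(-1)<70)&(Z>8); q=P[m]
    for a in range(10,90,8):
        k=(q[:,2]>=a)&(q[:,2]<a+8)
        if k.sum()>3: print(n,'dark z',a,k.sum(),q[k].min(0).round(),q[k].max(0).round())
print(r.sense()['tool_pos'],r.sense()['finger_gap'])
"
```

```text
time: 5.25
tool_pos: [550.3, -11.3, 21.1]
tcp_rot: [-180.0, 0.0, 0.3]
ft_force: [0.8, -1.4, -0.2]
finger_gap: 38.3
wrist [257. 241.] 1026 [540. -20.  26.] [558.  -2.  43.] [125. 118. 113.]
wrist [260. 332.] 32960 [537. -66.  49.] [571.  42. 144.] [22. 20. 19.]
wrist dark z 42 10 [548. -31.  49.] [552.   8.  50.]
wrist dark z 50 314 [539. -43.  50.] [561.  20.  58.]
wrist dark z 58 597 [538. -44.  58.] [561.  21.  66.]
wrist dark z 66 699 [538. -45.  66.] [561.  21.  74.]
wrist dark z 74 751 [538. -45.  74.] [562.  21.  82.]
wrist dark z 82 974 [538. -47.  82.] [562.  24.  90.]
side [242. 125.] 2870 [507. -66.  26.] [592.  43. 369.] [62. 60. 55.]
side dark z 50 8 [543. -31.  53.] [554.  24.  57.]
side dark z 58 22 [541. -39.  59.] [558.  24.  65.]
side dark z 66 18 [541. -27.  66.] [557.  24.  74.]
side dark z 74 27 [540. -35.  74.] [562.  26.  82.]
side dark z 82 21 [540. -36.  82.] [559.  25.  90.]
[550.34474823 -11.3719814   21.13050968] 38.46713053323156
```

Both cameras put the fingertips about 29 mm above the reported TCP height, while x and y agree. I'll take the tool 30 mm lower and grip again.

```bash

python3 -m inch '[-0.001,0,-0.02,0,0,0,140,0,0,-0.011,0,0,0,140,0,0,0,0,0,0,140,0,0,0,0,0,0,255,0,0,0,0,0,0,255,0,0,0,0,0,0,255]' 50
python3 -m inch '[0,0,0.02,0,0,0,255,0,0,0.045,0,0,0,255,0,0,0.045,0,0,0,255,0,0,0.045,0,0,0,255,0,0,0,0,0,0,255]' 50
python3 -c "
from h import *
s=r.sense();im,d,P=cloud('wrist');X,Y,Z=(P-s['tool_pos']).transpose(2,0,1)
m=(d>0)&(np.abs(X)<14)&(np.abs(Y)<60)&(Z>5)&(Z<40)&(im.max(-1)<80);q=(P-s['tool_pos'])[m];print('tips',q.min(0),np.percentile(q[:,2],[0,2,5]))
im=cv2.resize(im,None,fx=1,fy=1);save(im,'g2.png')"
```

```text
time: 5.95
tool_pos: [550.0, -11.4, -9.0]
tcp_rot: [180.0, -0.1, 0.3]
ft_force: [-0.1, -0.4, -1.3]
finger_gap: 16.3
time: 6.45
tool_pos: [554.5, -11.9, 154.2]
tcp_rot: [179.9, -0.8, 0.3]
ft_force: [-0.0, -0.4, -0.9]
finger_gap: 16.3
tips [  1.25073761 -21.74685968  20.69414084] [20.69414084 25.54926129 28.50442976]
```

```bash

cat > all.py <<'E'
import sys
from h import *
n=sys.argv[1];s=r.sense();im,d,P=cloud(n)
if len(sys.argv)>2: save(im,sys.argv[2])
X,Y,Z=P[...,0],P[...,1],P[...,2]
print("tcp",s["tool_pos"].round(1),"t",round(s["time"],1),"gap",round(s["finger_gap"],1))
tin=np.hypot(X-475.4,Y-291.4)<98
m=(d>0)&(Z>38.5+3*tin)&(Z<47+3*tin)&(X>330)&(X<700)&(Y>-140)&(Y<400)&(im.min(-1)>60)
k,l,st,c=cv2.connectedComponentsWithStats(m.astype(np.uint8))
for i in range(1,k):
    if st[i,4]<12: continue
    Q=P[l==i]; w=np.ptp(Q,0)
    if w[:2].max()>24: continue
    p=((Q.max(0)+Q.min(0))/2+Q.mean(0))/2
    print(p.round(1),"w",w[:2].round(),"n",st[i,4],"from tcp",(p-s["tool_pos"])[:2].round(1))
E
python3 all.py wrist
python3 -m inch '[-0.01,-0.045,-0.01,0,0,0,255,-0.01,-0.045,-0.01,0,0,0,255,-0.01,-0.046,-0.01,0,0,0,255,-0.01,-0.046,0,0,0,0,255,-0.01,-0.046,0,0,0,0,255,0,0,-0.02,0,0,0,255,0,0,-0.045,0,0,0,255,0,0,-0.025,0,0,0,255,0,0,0,0,0,0,255]' 50
python3 -m inch '[0,0,0,0,0,0,140,0,0,0,0,0,0,140,0,0,0.045,0,0,0,140,0,0,0.045,0,0,0,140]'
```

```text
tcp [552.8 -11.7 150.5] t 6.5 gap 16.3
[637.9  86.7  41.1] w [16. 16.] n 315 from tcp [85.1 98.4]
[635.1  -7.4  41.1] w [16. 17.] n 321 from tcp [82.3  4.3]
[634.5 -96.2  41.1] w [16. 17.] n 309 from tcp [ 81.8 -84.4]
[552.3 -99.7  41.1] w [17. 16.] n 255 from tcp [ -0.4 -88. ]
[546.5  77.1  41. ] w [17. 17.] n 261 from tcp [-6.3 88.8]
[464.9 237.7  43.7] w [17. 18.] n 183 from tcp [-87.8 249.4]
[ 468.9 -100.    40.9] w [17. 17.] n 201 from tcp [-83.9 -88.2]
[461.6  98.2  40.9] w [17. 16.] n 201 from tcp [-91.2 109.9]
time: 7.45
tool_pos: [495.9, -237.5, 19.9]
tcp_rot: [-179.8, 0.4, 0.2]
ft_force: [-0.4, 0.4, -1.2]
finger_gap: 15.9
time: 7.85
tool_pos: [498.2, -238.5, 115.1]
tcp_rot: [-179.9, 0.2, 0.3]
ft_force: [1.6, -1.0, -0.1]
finger_gap: 38.4
```

```bash

python3 -m inch '[0.017,0.041,0,0,0,0,140,0.017,0.041,0,0,0,0,140,0.017,0.041,0,0,0,0,140,0.017,0.041,0,0,0,0,140,0.017,0.041,0,0,0,0,140,0.017,0.041,0,0,0,0,140,0.018,0.04,0,0,0,0,140,0.018,0.04,0,0,0,0,140,0,0,0,0,0,0,140,0,0,0,0,0,0,140]'
python3 all.py wrist
```

```text
time: 8.85
tool_pos: [637.7, 87.9, 115.6]
tcp_rot: [180.0, -0.0, 0.4]
ft_force: [-0.6, -0.6, 0.4]
finger_gap: 38.9
tcp [637.7  87.9 115.6] t 8.8 gap 38.9
[638.4  87.7  41.1] w [17. 16.] n 328 from tcp [ 0.7 -0.3]
[635.4  -6.9  41.3] w [17. 17.] n 335 from tcp [ -2.3 -94.8]
[635.6 -95.7  41. ] w [16. 17.] n 307 from tcp [  -2.1 -183.7]
[553.2 -99.   41. ] w [16. 17.] n 227 from tcp [ -84.5 -187. ]
[547.5  78.1  40.9] w [18. 17.] n 258 from tcp [-90.2  -9.9]
[472.1 340.1  43.8] w [18. 19.] n 168 from tcp [-165.6  252.2]
[473.2 -13.9  40.9] w [10.  3.] n 24 from tcp [-164.5 -101.8]
```

```bash

python3 -m inch '[0,0,-0.045,0,0,0,140,0,0,-0.045,0,0,0,140,0,0,-0.03,0,0,0,140,0,0,-0.005,0,0,0,140,0,0,0,0,0,0,255,0,0,0,0,0,0,255,0,0,0,0,0,0,255,0,0,0.02,0,0,0,255,0,0,0.045,0,0,0,255,0,0,0.045,0,0,0,255]' 50
python3 -m inch '[-0.016,-0.045,0,0,0,0,255,-0.016,-0.045,0,0,0,0,255,-0.016,-0.045,0,0,0,0,255,-0.016,-0.045,0,0,0,0,255,-0.016,-0.045,0,0,0,0,255,-0.016,-0.045,0,0,0,0,255,-0.016,-0.045,0,0,0,0,255,-0.016,-0.045,0,0,0,0,255,-0.015,-0.045,0,0,0,0,255,-0.015,-0.043,0,0,0,0,255]' 50
python3 -m inch '[0,0,-0.03,0,0,0,255,0,0,-0.045,0,0,0,255,0,0,0,0,0,0,255,0,0,0,0,0,0,140,0,0,0,0,0,0,140,0,0,0.045,0,0,0,140,0,0,0.045,0,0,0,140]'
```

```text
time: 9.9
tool_pos: [637.1, 86.6, 102.2]
tcp_rot: [-180.0, 0.0, 0.3]
ft_force: [1.4, 0.9, -0.8]
finger_gap: 16.2
time: 10.9
tool_pos: [479.3, -364.0, 102.6]
tcp_rot: [179.9, -0.2, 0.3]
ft_force: [0.7, -0.2, -1.0]
finger_gap: 16.4
time: 11.6
tool_pos: [479.0, -360.4, 116.5]
tcp_rot: [-179.9, 0.1, 0.3]
ft_force: [0.9, -1.1, 0.7]
finger_gap: 38.8
```

```bash

python3 -m inch '[-0.001,0.0495,0,0,0,0,140,-0.001,0.0495,0,0,0,0,140,-0.001,0.0495,0,0,0,0,140,-0.001,0.0495,0,0,0,0,140,-0.001,0.0495,0,0,0,0,140,-0.001,0.0495,0,0,0,0,140,-0.001,0.0495,0,0,0,0,140,-0.001,0.0495,0,0,0,0,140,-0.001,0.0495,0,0,0,0,140,-0.001,0.0495,0,0,0,0,140]' | head -2
python3 -m inch '[-0.002,0.0495,0,0,0,0,140,-0.002,0.0495,0,0,0,0,140,0,0,0,0,0,0,140,0,0,0,0,0,0,140]'
python3 all.py wrist pics_dummy.png
```

```text
time: 12.6
tool_pos: [470.0, 136.2, 117.7]
time: 13.0
tool_pos: [465.6, 234.4, 116.9]
tcp_rot: [-180.0, -0.1, 0.5]
ft_force: [-0.2, -0.5, -0.5]
finger_gap: 38.5
tcp [465.6 234.4 116.9] t 13.0 gap 38.5
[546.4  78.5  41.2] w [17. 18.] n 385 from tcp [  80.8 -155.9]
[471.3 340.6  44. ] w [17. 17.] n 337 from tcp [  5.7 106.1]
[464.9 238.8  44. ] w [17. 17.] n 338 from tcp [-0.7  4.4]
[461.1  99.2  41. ] w [18. 17.] n 317 from tcp [  -4.5 -135.2]
```

```bash

python3 -m inch '[-0.0005,0.004,-0.045,0,0,0,140,0,0,-0.045,0,0,0,140,0,0,-0.03,0,0,0,140,0,0,-0.003,0,0,0,140,0,0,0,0,0,0,255,0,0,0,0,0,0,255,0,0,0,0,0,0,255,0,0,0.02,0,0,0,255,0,0,0.045,0,0,0,255,0,0,0.045,0,0,0,255]' 50
python3 -m inch '[-0.004,-0.049,0,0,0,0,255,-0.004,-0.049,0,0,0,0,255,-0.004,-0.049,0,0,0,0,255,-0.004,-0.049,0,0,0,0,255,-0.004,-0.049,0,0,0,0,255,-0.004,-0.049,0,0,0,0,255,-0.004,-0.049,0,0,0,0,255,-0.004,-0.049,0,0,0,0,255,-0.004,-0.049,0,0,0,0,255,-0.004,-0.049,0,0,0,0,255]' 50
python3 -m inch '[0,0,-0.03,0,0,0,255,0,0,-0.045,0,0,0,255,0,0,0,0,0,0,255,0,0,0,0,0,0,140,0,0,0,0,0,0,140,0,0,0.045,0,0,0,140,0,0,0.045,0,0,0,140]'
```

```text
time: 14.05
tool_pos: [464.6, 236.5, 104.2]
tcp_rot: [180.0, 0.0, 0.3]
ft_force: [0.9, 0.2, -0.7]
finger_gap: 15.8
time: 15.05
tool_pos: [425.2, -256.1, 104.3]
tcp_rot: [179.9, -0.2, 0.3]
ft_force: [0.5, 0.1, -0.1]
finger_gap: 16.3
time: 15.75
tool_pos: [424.5, -252.6, 119.1]
tcp_rot: [-180.0, 0.0, 0.3]
ft_force: [1.5, -1.0, 0.4]
finger_gap: 38.4
```

```bash

python3 -m inch '[0.004,0.0495,0,0,0,0,140,0.004,0.0495,0,0,0,0,140,0.004,0.0495,0,0,0,0,140,0.004,0.0495,0,0,0,0,140,0.004,0.0495,0,0,0,0,140,0.004,0.0495,0,0,0,0,140,0.004,0.0495,0,0,0,0,140,0.004,0.0495,0,0,0,0,140,0.004,0.0495,0,0,0,0,140,0.004,0.0495,0,0,0,0,140]' | head -2
python3 -m inch '[0.003,0.0495,0,0,0,0,140,0.003,0.0495,0,0,0,0,140,0,0,0,0,0,0,140,0,0,0,0,0,0,140]'
python3 all.py wrist
```

```text
time: 16.75
tool_pos: [465.6, 244.8, 120.1]
time: 17.15
tool_pos: [470.9, 342.5, 119.0]
tcp_rot: [-179.9, -0.1, 0.5]
ft_force: [0.2, -0.1, 0.3]
finger_gap: 38.3
tcp [470.9 342.5 119. ] t 17.1 gap 38.3
[615.7 391.3  41.6] w [ 3. 15.] n 34 from tcp [144.8  48.8]
[471.3 341.2  44.1] w [17. 17.] n 330 from tcp [ 0.4 -1.4]
```

```bash

python3 -m inch '[0.0005,-0.001,-0.045,0,0,0,140,0,0,-0.045,0,0,0,140,0,0,-0.03,0,0,0,140,0,0,-0.005,0,0,0,140,0,0,0,0,0,0,255,0,0,0,0,0,0,255,0,0,0,0,0,0,255,0,0,0.02,0,0,0,255,0,0,0.045,0,0,0,255,0,0,0.045,0,0,0,255]' 50
python3 -m inch '[-0.004,-0.049,0,0,0,0,255,-0.004,-0.049,0,0,0,0,255,-0.004,-0.049,0,0,0,0,255,-0.004,-0.049,0,0,0,0,255,-0.004,-0.049,0,0,0,0,255,-0.004,-0.049,0,0,0,0,255,-0.004,-0.049,0,0,0,0,255,-0.004,-0.049,0,0,0,0,255,-0.004,-0.049,0,0,0,0,255,-0.004,-0.049,0,0,0,0,255]' 50
python3 -m inch '[-0.003,-0.049,0,0,0,0,255,-0.003,-0.045,0,0,0,0,255,-0.003,-0.045,0,0,0,0,255,-0.002,-0.04,0,0,0,0,255]' | head -2
python3 -m inch '[0,0,-0.03,0,0,0,255,0,0,-0.045,0,0,0,255,0,0,0,0,0,0,255,0,0,0,0,0,0,140,0,0,0,0,0,0,140,0,0,0.045,0,0,0,140,0,0,0.045,0,0,0,140]'
```

```text
time: 18.2
tool_pos: [471.1, 339.4, 104.2]
tcp_rot: [180.0, 0.0, 0.3]
ft_force: [1.1, 1.0, -0.5]
finger_gap: 16.4
time: 19.2
tool_pos: [431.9, -152.8, 104.4]
tcp_rot: [179.9, -0.2, 0.3]
ft_force: [1.0, -0.5, -0.5]
finger_gap: 15.9
time: 19.6
tool_pos: [420.6, -332.4, 104.3]
time: 20.3
tool_pos: [420.1, -328.6, 119.0]
tcp_rot: [-180.0, 0.0, 0.3]
ft_force: [0.5, -0.2, 0.6]
finger_gap: 38.7
```

```bash

cat > tin.py <<'E'
from h import *
from scipy.optimize import least_squares
import sys
s=r.sense();im,d,P=cloud(sys.argv[1] if len(sys.argv)>1 else "wrist")
X,Y,Z=P[...,0],P[...,1],P[...,2]; R0=np.hypot(X-475.4,Y-291.4)
m=(d>0)&(Z>13.5)&(Z<20)&(R0<108)&(R0>88);q=P[m][:,:2]
f=least_squares(lambda p:np.hypot(q[:,0]-p[0],q[:,1]-p[1])-97.5,[475,291],loss='soft_l1')
a=np.arctan2(q[:,1]-f.x[1],q[:,0]-f.x[0]);print("tcp",s["tool_pos"].round(1),"tin",f.x.round(1),len(q),"off",(f.x-s["tool_pos"][:2]).round(1),"span",np.histogram(a,8)[0],"rms",np.sqrt(np.mean(f.fun**2)).round(2))
E
python3 -m inch '[0.01,0.046,0,0,0,0,140,0.01,0.046,0,0,0,0,140,0.01,0.046,0,0,0,0,140,0.01,0.046,0,0,0,0,140,0.01,0.045,0,0,0,0,140,0,0,0,0,0,0,140,0,0,0,0,0,0,140]'
python3 all.py wrist
```

```text
time: 21.0
tool_pos: [471.6, -99.6, 119.3]
tcp_rot: [179.9, -0.2, 0.5]
ft_force: [-0.0, 0.1, -0.2]
finger_gap: 38.7
tcp [471.6 -99.6 119.3] t 21.0 gap 38.7
[ 552. -100.   41.] w [17. 16.] n 407 from tcp [80.4 -0.5]
[546.2  76.7  41.1] w [17. 17.] n 357 from tcp [ 74.6 176.2]
[471.3  -7.9  40.9] w [17. 17.] n 328 from tcp [-0.2 91.7]
[ 468.5 -100.2   41.1] w [17. 17.] n 319 from tcp [-3.1 -0.7]
[461.6  97.8  40.9] w [16. 17.] n 269 from tcp [ -9.9 197.4]
[350.2 -98.   41.3] w [16. 17.] n 170 from tcp [-121.4    1.6]
```

```bash

python3 -m inch '[-0.003,-0.0005,-0.045,0,0,0,140,0,0,-0.045,0,0,0,140,0,0,-0.033,0,0,0,140,0,0,-0.005,0,0,0,140,0,0,0,0,0,0,255,0,0,0,0,0,0,255,0,0,0,0,0,0,255,0,0,0.02,0,0,0,255,0,0,0.045,0,0,0,255,0,0,0.045,0,0,0,255]' 50
python3 -m inch '[0.001,0.049,0,0,0,0,255,0.001,0.049,0,0,0,0,255,0.001,0.049,0,0,0,0,255,0.001,0.049,0,0,0,0,255,0.001,0.049,0,0,0,0,255,0.001,0.049,0,0,0,0,255,0.001,0.049,0,0,0,0,255,0,0.049,0,0,0,0,255,0,0,0,0,0,0,255,0,0,0,0,0,0,255]' 50
python3 tin.py; python3 tin.py top; python3 all.py wrist
```

```text
time: 22.05
tool_pos: [467.1, -100.8, 101.3]
tcp_rot: [180.0, -0.0, 0.3]
ft_force: [1.7, 0.0, -0.0]
finger_gap: 16.2
time: 23.05
tool_pos: [474.7, 292.6, 100.6]
tcp_rot: [-180.0, -0.1, 0.4]
ft_force: [0.6, -1.2, -1.3]
finger_gap: 16.5
tcp [474.7 292.6 100.6] tin [476.3 292.3] 3254 off [ 1.6 -0.3] span [173 412 490 547 554 492 413 173] rms 1.33
tcp [474.8 291.4 100.3] tin [475.8 291.1] 227 off [ 1.1 -0.3] span [31 29 29 30 24 25 29 30] rms 1.35
tcp [474.8 290.6 100.1] t 23.1 gap 16.2
[615.8 391.8  41.1] w [ 2. 17.] n 57 from tcp [141.  101.1]
[461.4  99.7  41. ] w [18. 18.] n 336 from tcp [ -13.5 -190.9]
```

```bash

python3 -m inch '[0.001,0.0005,-0.045,0,0,0,255,0,0,-0.045,0,0,0,255,0,0,-0.013,0,0,0,255,0,0,-0.003,0,0,0,255,0,0,0,0,0,0,255]' 50
python3 -m inch '[0,0,0,0,0,0,140,0,0,0,0,0,0,140,0,0,0,0,0,0,140,0,0,0.045,0,0,0,140,0,0,0.045,0,0,0,140,0,0,0.035,0,0,0,140,0,0,0,0,0,0,140,0,0,0,0,0,0,140]'
python3 tin.py; python3 all.py wrist
```

```text
time: 23.7
tool_pos: [475.8, 290.9, -6.2]
tcp_rot: [180.0, 0.0, 0.2]
ft_force: [0.1, -0.3, -0.6]
finger_gap: 16.2
time: 24.5
tool_pos: [476.4, 292.2, 119.9]
tcp_rot: [-179.9, -0.2, 0.3]
ft_force: [-0.1, -0.2, 0.2]
finger_gap: 38.5
tcp [476.4 292.2 119.9] tin [476.3 292.2] 2906 off [-0.2 -0. ] span [177 361 429 484 487 423 372 173] rms 1.31
tcp [475.3 291.7 118.2] t 24.6 gap 38.7
[545.7  85.   40.6] w [14.  6.] n 83 from tcp [  70.4 -206.7]
[476.3 290.9  44.1] w [17. 17.] n 331 from tcp [ 1.  -0.7]
[461.5  99.7  41.1] w [17. 18.] n 287 from tcp [ -13.8 -192. ]
```

```bash

python3 -m inch '[-0.0035,-0.048,0,0,0,0,140,-0.0035,-0.048,0,0,0,0,140,-0.0035,-0.048,0,0,0,0,140,-0.0035,-0.0485,0,0,0,0,140,0,0,0,0,0,0,140,0,0,0,0,0,0,140]'
python3 all.py wrist
```

```text
time: 25.2
tool_pos: [460.4, 98.0, 116.7]
tcp_rot: [-180.0, 0.1, 0.1]
ft_force: [0.3, 0.1, -0.8]
finger_gap: 38.3
tcp [460.4  98.  116.7] t 25.2 gap 38.3
[552.1 -97.6  41.1] w [17. 15.] n 329 from tcp [  91.7 -195.6]
[546.3  77.7  41.1] w [18. 17.] n 444 from tcp [ 85.8 -20.2]
[476.3 289.7  43.9] w [17. 17.] n 308 from tcp [ 15.9 191.8]
[471.5  -6.5  41.1] w [17. 17.] n 335 from tcp [  11.1 -104.5]
[461.4  98.9  41.1] w [18. 17.] n 328 from tcp [1. 1.]
```

```bash

python3 -m inch '[0.0005,0.0005,-0.045,0,0,0,140,0,0,-0.045,0,0,0,140,0,0,-0.033,0,0,0,140,0,0,-0.004,0,0,0,140,0,0,0,0,0,0,255,0,0,0,0,0,0,255,0,0,0,0,0,0,255,0,0,0.02,0,0,0,255,0,0,0.045,0,0,0,255,0,0,0.045,0,0,0,255]' 50
python3 -m inch '[-0.0098,0.0385,0,0,0,0,255,-0.0098,0.0385,0,0,0,0,255,-0.0098,0.0385,0,0,0,0,255,-0.0098,0.0385,0,0,0,0,255,-0.0098,0.0385,0,0,0,0,255,0,0,0,0,0,0,255,0,0,0,0,0,0,255,0,0,0,0,0,0,255]' 50
python3 tin.py; python3 all.py wrist
```

```text
time: 26.25
tool_pos: [461.6, 99.6, 103.3]
tcp_rot: [-180.0, -0.0, 0.3]
ft_force: [1.7, 0.9, -0.5]
finger_gap: 16.1
time: 27.05
tool_pos: [413.5, 291.8, 102.1]
tcp_rot: [-180.0, -0.1, 0.3]
ft_force: [-0.3, -0.3, -1.5]
finger_gap: 16.1
tcp [413.5 291.8 102.1] tin [475.7 292.2] 3049 off [62.2  0.4] span [394 451 516 162 161 543 437 385] rms 1.32
tcp [413.5 291.4 101.8] t 27.1 gap 16.5
[476.1 291.   44. ] w [18. 18.] n 469 from tcp [62.6 -0.4]
```

```bash

python3 -m inch '[-0.001,0,-0.045,0,0,0,255,0,0,-0.045,0,0,0,255,0,0,-0.013,0,0,0,255,0,0,-0.004,0,0,0,255,0,0,0,0,0,0,255]' 50
python3 -m inch '[0,0,0,0,0,0,140,0,0,0,0,0,0,140,0,0,0,0,0,0,140,0,0,0.045,0,0,0,140,0,0,0.045,0,0,0,140,0,0,0.035,0,0,0,140,0,0,0,0,0,0,140]'
python3 all.py wrist
python3 -m inch '[0.0145,-0.047,0,0,0,0,140,0.0145,-0.047,0,0,0,0,140,0.0145,-0.047,0,0,0,0,140,0.0145,-0.047,0,0,0,0,140,0,-0.048,0,0,0,0,140,0,-0.048,0,0,0,0,140,0,-0.013,0,0,0,0,140,0,0,0,0,0,0,140]'
python3 all.py wrist
```

```text
time: 27.65
tool_pos: [412.0, 291.0, -5.2]
tcp_rot: [179.9, 0.1, 0.2]
ft_force: [0.6, 0.3, -0.8]
finger_gap: 15.9
time: 28.35
tool_pos: [415.7, 294.3, 126.1]
tcp_rot: [-179.7, -0.5, 0.3]
ft_force: [1.0, 0.9, -0.1]
finger_gap: 38.5
tcp [415.7 294.3 126.1] t 28.4 gap 38.5
[475.9 290.8  44.1] w [18. 17.] n 374 from tcp [60.2 -3.5]
[411.8 291.   43.9] w [16. 17.] n 306 from tcp [-3.9 -3.4]
time: 29.2
tool_pos: [469.1, -6.5, 118.0]
tcp_rot: [-180.0, 0.1, 0.1]
ft_force: [-0.3, 0.3, 0.4]
finger_gap: 38.3
tcp [469.1  -6.5 118. ] t 29.2 gap 38.3
[552.  -99.3  41.1] w [17. 17.] n 415 from tcp [ 82.9 -92.7]
[546.1  77.2  41.1] w [17. 18.] n 410 from tcp [77.  83.7]
[471.5  -7.2  41. ] w [16. 17.] n 326 from tcp [ 2.4 -0.7]
```

```bash

python3 -m inch '[0.0015,-0.0005,-0.045,0,0,0,140,0,0,-0.045,0,0,0,140,0,0,-0.033,0,0,0,140,0,0,-0.004,0,0,0,140,0,0,0,0,0,0,255,0,0,0,0,0,0,255,0,0,0,0,0,0,255,0,0,0.02,0,0,0,255,0,0,0.045,0,0,0,255,0,0,0.045,0,0,0,255]' 50
python3 -m inch '[-0.0034,0.044,0,0,0,0,255,-0.0034,0.044,0,0,0,0,255,-0.0034,0.044,0,0,0,0,255,-0.0034,0.044,0,0,0,0,255,-0.0034,0.044,0,0,0,0,255,-0.0034,0.044,0,0,0,0,255,-0.0034,0.044,0,0,0,0,255,-0.0034,0.044,0,0,0,0,255,0,0,0,0,0,0,255,0,0,0,0,0,0,255]' 50
python3 tin.py; python3 all.py wrist
```

```text
time: 30.25
tool_pos: [471.1, -5.2, 104.3]
tcp_rot: [-180.0, -0.0, 0.3]
ft_force: [1.5, -0.7, -0.9]
finger_gap: 16.4
time: 31.25
tool_pos: [444.4, 347.9, 103.5]
tcp_rot: [-180.0, -0.1, 0.4]
ft_force: [-0.0, -0.1, -1.1]
finger_gap: 16.0
tcp [444.4 347.9 103.5] tin [475.9 292.7] 3384 off [ 31.5 -55.1] span [395 463 563 574 602 491 255  41] rms 1.3
tcp [444.5 346.8 103.2] t 31.3 gap 16.4
[476.3 291.   44.1] w [18. 18.] n 417 from tcp [ 31.8 -55.7]
[411.8 291.1  44.1] w [18. 18.] n 344 from tcp [-32.7 -55.7]
```

```bash

python3 -m inch '[0,0,-0.045,0,0,0,255,0,0,-0.045,0,0,0,255,0,0,-0.014,0,0,0,255,0,0,-0.004,0,0,0,255,0,0,0,0,0,0,255]' 50
python3 -m inch '[0,0,0,0,0,0,140,0,0,0,0,0,0,140,0,0,0,0,0,0,140,0,0,0.045,0,0,0,140,0,0,0.045,0,0,0,140,0,0,0.035,0,0,0,140,0,0,0,0,0,0,140]'
python3 all.py wrist
python3 -m inch '[0.017,-0.045,0,0,0,0,140,0.017,-0.045,0,0,0,0,140,0.017,-0.045,0,0,0,0,140,0.017,-0.045,0,0,0,0,140,0.017,-0.045,0,0,0,0,140,0.017,-0.045,0,0,0,0,140,0,0,0,0,0,0,140,0,0,0,0,0,0,140]'
python3 all.py wrist
```

```text
time: 31.85
tool_pos: [444.7, 345.5, -5.0]
tcp_rot: [180.0, 0.0, 0.2]
ft_force: [-0.2, 0.4, -0.6]
finger_gap: 16.4
time: 32.55
tool_pos: [448.0, 349.1, 126.7]
tcp_rot: [-179.6, -0.6, 0.3]
ft_force: [0.0, 0.7, 0.1]
finger_gap: 38.8
tcp [448.  349.1 126.7] t 32.5 gap 38.8
[476.4 291.3  44.1] w [17. 17.] n 342 from tcp [ 28.4 -57.9]
[444.5 345.2  44.3] w [17. 17.] n 309 from tcp [-3.5 -4. ]
[412.  290.9  44. ] w [17. 17.] n 289 from tcp [-36.  -58.2]
time: 33.4
tool_pos: [545.5, 75.5, 117.8]
tcp_rot: [-180.0, 0.1, 0.1]
ft_force: [0.4, 1.0, 0.7]
finger_gap: 38.6
tcp [545.5  75.5 117.8] t 33.4 gap 38.6
[634.9  -7.3  41.1] w [17. 17.] n 430 from tcp [ 89.3 -82.9]
[635.  -95.8  41.3] w [17. 18.] n 392 from tcp [  89.5 -171.3]
[552.5 -99.2  41. ] w [17. 18.] n 314 from tcp [   7.  -174.7]
[546.7  77.8  41.1] w [17. 16.] n 318 from tcp [1.2 2.3]
[476.7 289.7  43.6] w [18. 18.] n 240 from tcp [-68.8 214.2]
[412.  290.   43.6] w [19. 18.] n 193 from tcp [-133.5  214.5]
```

```bash

python3 -m inch '[0.0005,0.0015,-0.045,0,0,0,140,0,0,-0.045,0,0,0,140,0,0,-0.033,0,0,0,140,0,0,-0.004,0,0,0,140,0,0,0,0,0,0,255,0,0,0,0,0,0,255,0,0,0,0,0,0,255,0,0,0.02,0,0,0,255,0,0,0.045,0,0,0,255,0,0,0.045,0,0,0,255]' 50
python3 -m inch '[-0.0064,0.045,0,0,0,0,255,-0.0064,0.045,0,0,0,0,255,-0.0064,0.045,0,0,0,0,255,-0.0064,0.045,0,0,0,0,255,-0.0064,0.045,0,0,0,0,255,-0.0064,0.045,0,0,0,0,255,0,0,0,0,0,0,255,0,0,0,0,0,0,255,0,0,0,0,0,0,255]' 50
python3 tin.py; python3 all.py wrist
```

```text
time: 34.45
tool_pos: [546.4, 78.2, 104.3]
tcp_rot: [-180.0, -0.0, 0.3]
ft_force: [1.5, -0.3, -1.5]
finger_gap: 16.0
time: 35.35
tool_pos: [508.9, 347.7, 103.2]
tcp_rot: [-180.0, -0.1, 0.3]
ft_force: [-1.1, 1.2, -1.6]
finger_gap: 15.9
tcp [508.9 347.7 103.2] tin [476.4 292.7] 2400 off [-32.5 -55. ] span [320 342 394 393 409 341   6 195] rms 1.28
tcp [508.9 347.2 103. ] t 35.4 gap 16.0
[633.6 343.   43.7] w [4. 6.] n 22 from tcp [124.7  -4.2]
[628.1 353.1  43.7] w [ 7. 10.] n 29 from tcp [119.2   5.9]
[622.6 362.5  44.2] w [3. 6.] n 15 from tcp [113.7  15.3]
[476.3 290.9  44.1] w [18. 17.] n 339 from tcp [-32.6 -56.3]
```

```bash

python3 -m inch '[-0.0003,-0.0005,-0.045,0,0,0,255,0,0,-0.045,0,0,0,255,0,0,-0.014,0,0,0,255,0,0,-0.004,0,0,0,255,0,0,0,0,0,0,255]' 50
python3 -m inch '[0,0,0,0,0,0,140,0,0,0,0,0,0,140,0,0,0,0,0,0,140,0,0,0.045,0,0,0,140,0,0,0.045,0,0,0,140,0,0,0.035,0,0,0,140,0,0,0,0,0,0,140]'
python3 all.py wrist
python3 -m inch '[0.0044,-0.0445,0,0,0,0,140,0.0044,-0.0445,0,0,0,0,140,0.0044,-0.0445,0,0,0,0,140,0.0044,-0.0445,0,0,0,0,140,0.0044,-0.0445,0,0,0,0,140,0.0044,-0.0445,0,0,0,0,140,0.0044,-0.0445,0,0,0,0,140,0.0044,-0.0445,0,0,0,0,140,0.0044,-0.0445,0,0,0,0,140,0.0044,-0.0445,0,0,0,0,140]' | head -2
python3 -m inch '[0,0,0,0,0,0,140,0,0,0,0,0,0,140]'
python3 all.py wrist
```

```text
time: 35.95
tool_pos: [508.2, 346.7, -5.6]
tcp_rot: [180.0, 0.0, 0.2]
ft_force: [0.1, -0.7, -1.0]
finger_gap: 16.7
time: 36.65
tool_pos: [512.0, 350.1, 127.4]
tcp_rot: [-179.7, -0.6, 0.3]
ft_force: [-0.7, 1.0, 0.6]
finger_gap: 38.8
tcp [512.  350.1 127.4] t 36.6 gap 38.8
[629.5 350.3  46.2] w [ 5. 11.] n 22 from tcp [117.4   0.3]
[508.1 346.8  44. ] w [17. 17.] n 311 from tcp [-4.  -3.2]
[476.3 291.   44.2] w [17. 17.] n 286 from tcp [-35.7 -59.1]
[444.3 345.3  44.1] w [17. 18.] n 257 from tcp [-67.7  -4.8]
time: 37.7
tool_pos: [551.0, -98.9, 117.8]
time: 37.9
tool_pos: [551.1, -98.1, 117.8]
tcp_rot: [-179.9, 0.1, 0.1]
ft_force: [0.6, 0.4, 1.4]
finger_gap: 38.7
tcp [551.1 -98.1 117.8] t 37.9 gap 38.7
[635.  -96.6  41.1] w [17. 16.] n 430 from tcp [83.9  1.5]
[635.1  -8.4  41. ] w [17. 17.] n 412 from tcp [84.  89.7]
[ 552.5 -100.    41.1] w [17. 16.] n 321 from tcp [ 1.5 -1.9]
```

```bash

python3 -m inch '[0.001,-0.0015,-0.045,0,0,0,140,0,0,-0.045,0,0,0,140,0,0,-0.033,0,0,0,140,0,0,-0.004,0,0,0,140,0,0,0,0,0,0,255,0,0,0,0,0,0,255,0,0,0,0,0,0,255,0,0,0.02,0,0,0,255,0,0,0.045,0,0,0,255,0,0,0.045,0,0,0,255]' 50
python3 -m inch '[-0.0135,0.042,0,0,0,0,255,-0.0135,0.042,0,0,0,0,255,-0.0135,0.042,0,0,0,0,255,-0.0135,0.042,0,0,0,0,255,-0.0135,0.042,0,0,0,0,255,-0.0135,0.042,0,0,0,0,255,-0.0135,0.042,0,0,0,0,255,-0.0135,0.042,0,0,0,0,255,0,0,0,0,0,0,255,0,0,0,0,0,0,255]' 50
python3 tin.py; python3 all.py wrist
```

```text
time: 38.95
tool_pos: [552.7, -98.8, 104.3]
tcp_rot: [-180.0, -0.0, 0.3]
ft_force: [0.6, -0.3, -0.7]
finger_gap: 15.9
time: 39.95
tool_pos: [445.4, 238.4, 103.8]
tcp_rot: [-180.0, -0.1, 0.4]
ft_force: [-0.5, -0.4, -1.2]
finger_gap: 16.0
tcp [445.4 238.4 103.8] tin [476.  291.8] 3361 off [30.6 53.4] span [ 39 251 522 595 598 527 440 389] rms 1.3
tcp [445.7 237.4 103.5] t 40.0 gap 16.1
[507.6 346.1  44. ] w [17. 18.] n 431 from tcp [ 61.9 108.7]
[476.3 290.4  44. ] w [17. 17.] n 393 from tcp [30.6 53. ]
[444.4 344.2  43.9] w [17. 18.] n 371 from tcp [ -1.3 106.8]
[411.8 290.4  44. ] w [17. 16.] n 317 from tcp [-33.9  53.1]
```

```bash

python3 -m inch '[-0.001,-0.0015,-0.045,0,0,0,255,0,0,-0.045,0,0,0,255,0,0,-0.014,0,0,0,255,0,0,-0.004,0,0,0,255,0,0,0,0,0,0,255]' 50
python3 -m inch '[0,0,0,0,0,0,140,0,0,0,0,0,0,140,0,0,0,0,0,0,140,0,0,0.045,0,0,0,140,0,0,0.045,0,0,0,140,0,0,0.035,0,0,0,140,0,0,0,0,0,0,140]'
python3 all.py wrist
python3 -m inch '[0.0272,-0.0348,0,0,0,0,140,0.0272,-0.0348,0,0,0,0,140,0.0272,-0.0348,0,0,0,0,140,0.0272,-0.0348,0,0,0,0,140,0.0272,-0.0348,0,0,0,0,140,0.0272,-0.0348,0,0,0,0,140,0.0272,-0.0348,0,0,0,0,140,0,0,0,0,0,0,140,0,0,0,0,0,0,140]'
python3 all.py wrist
```

```text
time: 40.55
tool_pos: [445.0, 235.2, -5.1]
tcp_rot: [-179.9, -0.0, 0.1]
ft_force: [-0.8, 3.1, -0.8]
finger_gap: 16.3
time: 41.25
tool_pos: [448.0, 237.0, 125.8]
tcp_rot: [-179.8, -0.6, 0.3]
ft_force: [1.1, -0.1, 0.5]
finger_gap: 38.4
tcp [448.  237.  125.8] t 41.2 gap 38.4
[507.5 346.2  44. ] w [18. 18.] n 360 from tcp [ 59.5 109.2]
[476.1 290.4  44.1] w [17. 17.] n 327 from tcp [28.1 53.4]
[444.4 344.6  43.9] w [17. 16.] n 299 from tcp [ -3.6 107.6]
[444.4 234.8  44. ] w [17. 17.] n 314 from tcp [-3.6 -2.2]
[411.8 290.2  43.9] w [18. 16.] n 273 from tcp [-36.2  53.2]
time: 42.2
tool_pos: [633.5, -9.1, 116.8]
tcp_rot: [-180.0, 0.2, 0.1]
ft_force: [-0.6, 0.6, 0.5]
finger_gap: 38.8
tcp [633.5  -9.1 116.8] t 42.2 gap 38.8
[635.4  -7.3  41.1] w [17. 17.] n 328 from tcp [2.  1.7]
[635.4 -96.5  41.1] w [17. 17.] n 317 from tcp [  1.9 -87.4]
```

```bash

python3 -m inch '[0.0015,0.0015,-0.045,0,0,0,140,0,0,-0.045,0,0,0,140,0,0,-0.033,0,0,0,140,0,0,-0.004,0,0,0,140,0,0,0,0,0,0,255,0,0,0,0,0,0,255,0,0,0,0,0,0,255,0,0,0.02,0,0,0,255,0,0,0.045,0,0,0,255,0,0,0.045,0,0,0,255]' 50
python3 -m inch '[-0.0212,0.0402,0,0,0,0,255,-0.0212,0.0402,0,0,0,0,255,-0.0212,0.0402,0,0,0,0,255,-0.0212,0.0402,0,0,0,0,255,-0.0212,0.0402,0,0,0,0,255,-0.0212,0.0402,0,0,0,0,255,0,0,0,0,0,0,255,0,0,0,0,0,0,255,0,0,0,0,0,0,255]' 50
python3 tin.py; python3 all.py wrist
```

```text
time: 43.25
tool_pos: [635.6, -6.4, 104.2]
tcp_rot: [-180.0, 0.0, 0.3]
ft_force: [0.7, 0.7, -0.8]
finger_gap: 16.4
time: 44.15
tool_pos: [509.8, 234.3, 103.4]
tcp_rot: [-180.0, -0.1, 0.3]
ft_force: [-0.3, -0.7, -0.8]
finger_gap: 16.2
tcp [509.8 234.3 103.4] tin [476.3 291.8] 2353 off [-33.5  57.5] span [195   0 323 397 394 376 364 304] rms 1.3
tcp [509.8 233.9 103.1] t 44.2 gap 16.2
[626.1 358.8  43.9] w [11. 20.] n 92 from tcp [116.3 124.9]
[617.9 380.8  41.9] w [ 5. 18.] n 54 from tcp [108.2 146.8]
[619.6 370.9  43.2] w [3. 7.] n 12 from tcp [109.8 136.9]
[507.9 345.9  43.9] w [18. 17.] n 365 from tcp [ -1.9 112. ]
[476.3 290.3  44. ] w [17. 16.] n 324 from tcp [-33.4  56.4]
[444.8 344.5  43.8] w [17. 17.] n 277 from tcp [-65.  110.6]
```

```bash

python3 -m inch '[-0.0013,0.001,-0.045,0,0,0,255,0,0,-0.045,0,0,0,255,0,0,-0.014,0,0,0,255,0,0,-0.004,0,0,0,255,0,0,0,0,0,0,255]' 50
python3 -m inch '[0,0,0,0,0,0,140,0,0,0,0,0,0,140,0,0,0,0,0,0,140,0,0,0.045,0,0,0,140,0,0,0.045,0,0,0,140,0,0,0.035,0,0,0,140,0,0,0,0,0,0,140]'
python3 all.py wrist
python3 -m inch '[0.0159,-0.0414,0,0,0,0,140,0.0159,-0.0414,0,0,0,0,140,0.0159,-0.0414,0,0,0,0,140,0.0159,-0.0414,0,0,0,0,140,0.0159,-0.0414,0,0,0,0,140,0.0159,-0.0414,0,0,0,0,140,0.0159,-0.0414,0,0,0,0,140,0.0159,-0.0414,0,0,0,0,140,0,0,0,0,0,0,140,0,0,0,0,0,0,140]'
python3 all.py wrist
```

```text
time: 44.75
tool_pos: [507.6, 234.7, -5.5]
tcp_rot: [180.0, 0.1, 0.2]
ft_force: [-0.1, 0.1, 0.0]
finger_gap: 16.1
time: 45.45
tool_pos: [511.7, 237.2, 126.5]
tcp_rot: [-179.8, -0.6, 0.3]
ft_force: [1.4, 0.7, 0.8]
finger_gap: 38.3
tcp [511.7 237.2 126.5] t 45.5 gap 38.3
[618.  378.3  42.1] w [ 4. 14.] n 24 from tcp [106.3 141.1]
[507.9 346.1  43.9] w [17. 17.] n 301 from tcp [ -3.8 108.9]
[507.6 234.7  44.1] w [16. 17.] n 308 from tcp [-4.1 -2.6]
[476.3 290.5  43.9] w [17. 17.] n 270 from tcp [-35.4  53.3]
[444.7 344.5  43.8] w [18. 17.] n 257 from tcp [-67.  107.3]
[444.3 234.7  44. ] w [17. 17.] n 266 from tcp [-67.4  -2.5]
time: 46.5
tool_pos: [633.7, -96.5, 117.2]
tcp_rot: [-179.9, 0.2, 0.1]
ft_force: [-0.7, -0.3, -0.3]
finger_gap: 38.4
tcp [633.7 -96.5 117.2] t 46.5 gap 38.4
[635.5 -96.7  40.9] w [17. 16.] n 327 from tcp [ 1.8 -0.2]
```

```bash

python3 -m inch '[0.0015,0,-0.045,0,0,0,140,0,0,-0.045,0,0,0,140,0,0,-0.033,0,0,0,140,0,0,-0.004,0,0,0,140,0,0,0,0,0,0,255,0,0,0,0,0,0,255,0,0,0,0,0,0,255,0,0,0.02,0,0,0,255,0,0,0.045,0,0,0,255,0,0,0.045,0,0,0,255]' 50
python3 -m inch '[-0.0106,0.043,0,0,0,0,255,-0.0106,0.043,0,0,0,0,255,-0.0106,0.043,0,0,0,0,255,-0.0106,0.043,0,0,0,0,255,-0.0106,0.043,0,0,0,0,255,-0.0106,0.043,0,0,0,0,255,-0.0106,0.043,0,0,0,0,255,-0.0106,0.043,0,0,0,0,255,-0.0106,0.043,0,0,0,0,255,0,0,0,0,0,0,255]' 50
python3 -m inch '[0,0,0,0,0,0,255]'
python3 tin.py; python3 all.py wrist
```

```text
time: 47.55
tool_pos: [635.8, -95.4, 104.3]
tcp_rot: [-180.0, 0.0, 0.3]
ft_force: [1.4, -0.1, -0.4]
finger_gap: 16.1
time: 48.55
tool_pos: [539.7, 297.3, 104.6]
tcp_rot: [-179.8, -0.2, 0.6]
ft_force: [-0.2, -0.5, -2.1]
finger_gap: 16.0
time: 48.65
tool_pos: [541.1, 292.9, 104.0]
tcp_rot: [-180.0, -0.1, 0.4]
ft_force: [-0.6, -0.5, -1.3]
finger_gap: 16.2
tcp [541.1 292.9 104. ] tin [476.4 292.2] 2075 off [-64.7  -0.7] span [ 86 152 380 438 431 375 128  85] rms 1.37
tcp [541.3 291.7 103.6] t 48.7 gap 16.1
[650.5 324.4  42.8] w [12. 13.] n 38 from tcp [109.2  32.7]
[632.5 345.1  44.1] w [10. 15.] n 40 from tcp [91.2 53.4]
[510.4 347.   44. ] w [17. 16.] n 323 from tcp [-30.9  55.3]
[507.4 234.8  44. ] w [18. 17.] n 340 from tcp [-33.9 -56.9]
[412.5 290.8  43.9] w [19. 18.] n 252 from tcp [-128.8   -0.9]
```

```bash
python3 all.py wrist w3.png | grep -v '6[0-9][0-9]\.'; python3 -c "
import sys,numpy as np
from h import *
im,d=r.snapshot('top');save(cv2.resize(im[170:290,70:310],None,fx=3.3,fy=3.3),'t3.png')"
```

```text
tcp [541.5 291.  103.4] t 48.8 gap 16.3
[510.6 347.   44. ] w [17. 16.] n 323 from tcp [-31.  56.]
[507.5 234.8  44.3] w [17. 17.] n 339 from tcp [-34.  -56.2]
[412.6 290.8  43.8] w [17. 17.] n 253 from tcp [-128.9   -0.2]
```

View pics/w3.png

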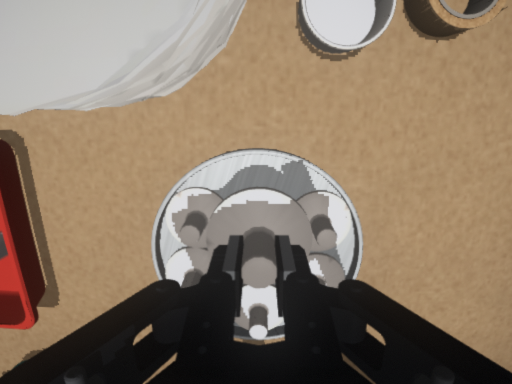

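The held lid's slot is free at the image's upper middle. Lid B has shifted about 2.7 mm since it was placed, but the gaps of about 64 mm still fit, so I'm lowering it.

```bash

python3 -m inch '[-0.0005,-0.0002,-0.045,0,0,0,255,0,0,-0.045,0,0,0,255,0,0,-0.014,0,0,0,255,0,0,-0.004,0,0,0,255,0,0,0,0,0,0,255]' 50
python3 -m inch '[0,0,0,0,0,0,140,0,0,0,0,0,0,140,0,0,0,0,0,0,140,0,0,0.045,0,0,0,140,0,0,0.045,0,0,0,140,0,0,0.035,0,0,0,140,-0.03,-0.01,0.01,0,0,0,140,-0.03,-0.01,0.01,0,0,0,140,0,0,0,0,0,0,140]'
python3 -m inch '[0,0,0,0,0,0,140,0,0,0,0,0,0,140]'
python3 all.py wrist w4.png; python3 tin.py
```

```text
time: 49.35
tool_pos: [540.5, 290.3, -5.6]
tcp_rot: [180.0, 0.0, 0.2]
ft_force: [-0.5, -0.4, -1.6]
finger_gap: 16.3
time: 50.25
tool_pos: [478.3, 271.0, 140.9]
tcp_rot: [-180.0, -0.0, 0.3]
ft_force: [1.1, -0.9, -0.1]
finger_gap: 38.4
time: 50.45
tool_pos: [480.8, 271.5, 139.4]
tcp_rot: [-180.0, -0.0, 0.3]
ft_force: [0.4, -0.1, -0.0]
finger_gap: 38.6
tcp [480.8 271.5 139.4] t 50.5 gap 38.6
[627.3 355.8  43. ] w [12. 20.] n 78 from tcp [146.5  84.2]
[539.2 290.5  44. ] w [17. 17.] n 341 from tcp [58.4 19. ]
[510.4 346.8  44. ] w [17. 17.] n 314 from tcp [29.6 75.3]
[507.4 234.7  44.3] w [17. 17.] n 313 from tcp [ 26.6 -36.8]
[476.4 290.8  44. ] w [17. 16.] n 280 from tcp [-4.4 19.2]
[451.  352.5  43.9] w [17. 18.] n 264 from tcp [-29.8  81. ]
[444.3 235.   44.1] w [17. 17.] n 261 from tcp [-36.5 -36.5]
[411.6 290.9  44. ] w [17. 17.] n 236 from tcp [-69.1  19.4]
tcp [480.8 271.5 139.1] tin [476.2 292. ] 2539 off [-4.6 20.5] span [254 276 381 408 432 341 314 133] rms 1.44
```

View pics/w4.png

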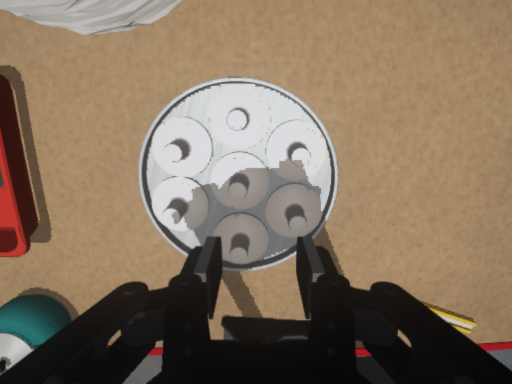

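All seven lie in the tin. C was knocked sideways against the wall at about 66 mm from the centre, which is still inside 72. I'll check tilt from the disc surfaces, then look into the carton.

```bash

python3 -m inch '[0,-0.049,0.005,0,0,0,140,0,-0.049,0.005,0,0,0,140,0,-0.049,0,0,0,0,140,0,-0.049,0,0,0,0,140,0,-0.049,0,0,0,0,140,0,-0.049,0,0,0,0,140,-0.01,-0.049,0,0,0,0,140,-0.01,-0.049,0,0,0,0,140,-0.01,-0.049,0,0,0,0,140,0,0,0,0,0,0,140]' | head -2
python3 -m inch '[0,-0.04,0,0,0,0,140,0,-0.03,0,0,0,0,140,0,0,0,0,0,0,140,0,0,0,0,0,0,140]'
python3 - <<'E'
from h import *
w,dw,Pw=cloud("wrist"); im,d,P=cloud("top")
save(np.hstack([cv2.resize(w,(400,300)),cv2.resize(im[180:279,70:202],(400,300))]),"fin.png")
for n,(x,y) in dict(A=(539.2,290.5),B=(510.4,346.8),F=(507.4,234.7),O=(476.4,290.8),C=(451,352.5),E=(444.3,235),D=(411.6,290.9)).items():
    for tag in ("top",):
        rr=np.hypot(P[...,0]-x,P[...,1]-y); m=(d>0)&(rr<27)&(rr>13)&(P[...,2]<25); Q=P[m]
        c,*_=np.linalg.lstsq(np.c_[Q[:,0]-x,Q[:,1]-y,np.ones(len(Q))],Q[:,2],rcond=None)
        k=(d>0)&(rr<12)&(P[...,2]>40);print(n,len(Q),"tilt",np.hypot(*c[:2]).round(3),"z",c[2].round(1),"knob",P[k].mean(0).round(1) if k.any() else None)
X,Y,Z=Pw[...,0],Pw[...,1],Pw[...,2]
m=(dw>0)&(w.min(-1)>90)&(Z>60)&(X>375)&(X<585)&(Y>-440)&(Y<-160)
k,l,st,c=cv2.connectedComponentsWithStats(m.astype(np.uint8))
for i in range(1,k):
    if st[i,4]>50: print("carton knob",Pw[l==i].mean(0).round(1),st[i,4])
E
```

```text
time: 51.55
tool_pos: [449.0, -175.5, 149.1]
time: 51.95
tool_pos: [450.3, -239.6, 148.7]
tcp_rot: [-179.9, 0.0, 0.2]
ft_force: [0.5, 0.5, -0.7]
finger_gap: 38.2
A 232 tilt 0.007 z 13.1 knob [538.6 289.7  44.8]
B 235 tilt 0.021 z 13.1 knob [509.4 345.7  44.2]
F 251 tilt 0.018 z 13.5 knob [506.4 233.4  44.1]
O 253 tilt 0.009 z 13.3 knob [475.7 290.5  44.3]
C 249 tilt 0.032 z 13.1 knob [449.7 351.8  44.1]
E 264 tilt 0.006 z 13.2 knob [443.3 233.8  44.9]
D 258 tilt 0.008 z 13.0 knob [410.8 291.   44.3]
carton knob [ 584.1 -237.9   75.3] 65
carton knob [ 491.2 -163.8   75.8] 52
carton knob [ 495.3 -238.3   74.8] 411
carton knob [ 482.2 -359.1   73.5] 438
carton knob [ 425.3 -252.3   75.1] 315
carton knob [ 421.7 -327.2   72.7] 409
carton knob [ 458.8 -217.8  214. ] 51
carton knob [ 459.  -262.2  214. ] 52
```

View pics/fin.png

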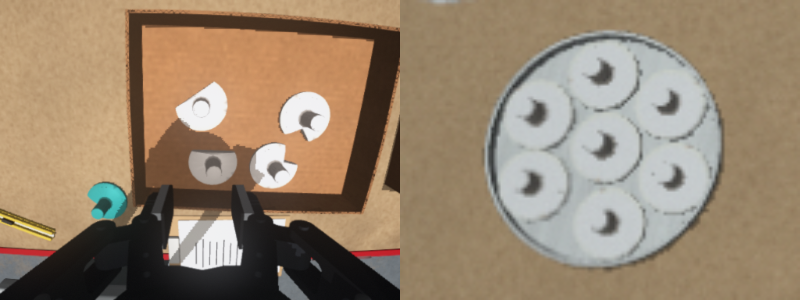

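The four damaged lids lie well inside the carton and the seven sound ones lie flat in the tin, with the tool clear of everything. Handing in.

```bash
python3 -c "
from bench import r
print(r.hand_in(), r.sense()['time'])"
```

```text
the job is handed in; nothing more can be done
the job is handed in; nothing more can be done
```

I moved the four damaged lids (two from the tin, two from the grid) into the carton. All seven sound lids are packed in the tin, one in the middle and six round it. I handed the job in at about 52 s.

**Last checks (cameras):**
- **Tin:** the middle lid is within about 1 mm of the tin's centre, and the ring knobs are about 63–66 mm out. Tilts are at most 0.03 rad and every knob top is at 44–45 mm, so all lie flat on the floor.
- **Carton:** all four damaged lids are well inside the walls.
- **Bystanders:** I never gripped the bystanders or the turquoise look-alike or went down near them. I took no final measurement of their positions.

**What went wrong or disagreed:**
- **First two grips:** they closed on nothing, because the fingertips sit about 29 mm above the reported tool height at that opening. I worked 30 mm lower from then on.
- **Shifted ring lids:** two moved after being placed, one by about 10 mm and its neighbour by about 3 mm. This was probably the random knock mentioned in the task. Both still lie flat and inside the 72 mm limit, so I left them.

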